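Line up a port cover with a drift pin and fit its bolt

TASK

The round cover of the leaning vacuum port has been turned anticlockwise, so its two holes no longer meet those of the flange hidden beneath it. Use the tapered drift pin to feel for a flange hole, bring the cover into line and push the pin fully home until its collar is flush on the cover; then put the bolt fully home in the other hole, leave the pin in, let go of both, and leave the tin, flask and wash bottle where they stand.

Things in the scene. Friction and masses are not known exactly. Their poses are not given: they have to be found in the camera images.
- port: The port: grey foot plate 170 x 130 mm, leaning pipe up to 68 mm thick and, on it under the cover, a 12 mm thick round steel flange too stiff to turn, 140 mm across, with two 16 mm through holes on the same 50 mm radius as the cover's, at a hidden angle; it is free beneath them. Origin under the foot's centre, z up; the face leans 30 degrees from vertical toward -x.
- cover (a joint): Turn of the cover about its centre, rad, growing anticlockwise seen from outside; 0 = line of holes level. It turns with light friction (0.06 N m). It starts 0.16 to 0.48 rad (8 to 24 mm at the holes) anticlockwise of where its holes meet the flange's, so it must turn clockwise.
- cover_centre (a point): Centre of the cover's upper face: plain aluminium disc 140 mm across, 10 mm thick, flat on the flange, about 0.17 m above the bench. z = outward normal (30 degrees from vertical); y runs from hole b to hole a. A hex nut on a washer, 30 mm across and 9 mm high, stands at the centre.
- cover_hole_a (a point): Mouth of one through hole in the cover, 16 mm across with a 1.5 mm chamfer, on its upper face 50 mm from the centre in the cover's +y. Axes as the cover's (z out of the hole). Either hole may take the pin, the other then takes the bolt.
- cover_hole_b (a point): Mouth of the other through hole in the cover, alike, 50 mm from its centre in the cover's -y. Axes as the cover's.
- pin_grip (a point): Middle of the drift pin's handle. Steel, 130 mm long, 0.14 to 0.22 kg: ringed round handle 20 mm across, 44 long; collar 26 across, 6 thick; shank 80 long, 35 of it straight, 14.5 across, then 45 tapering to a flat 5 mm tip. z = toward the handle's end; collar underside 28 mm below this point, tip 108 below, handle top 22 above. Hangs upright by its collar in the rack.
- bolt_grip (a point): Middle of the bolt's head. Plain steel, slides in without threading, 105 mm long, 0.13 to 0.19 kg: hexagonal head 22 mm across flats, 40 long; collar 28 across, 5 thick; round shank 12 across, 60 long with a 5 mm tapered nose. z = toward the head; collar underside 25 mm below this point, shank end 85 below, head top 20 above. Hangs upright by its collar in the rack.
- rack: Fixed bench rack, 80 x 160 mm, its top 100 mm high, with two holes 70 mm apart along its y axis, at y = +35 and -35 mm, in which pin and bolt stand (which is where varies). Origin at the centre of its underside, z up. Lift a thing more than 85 mm to clear it.
- tin: Bystander: open steel weighing tin, 70 mm across, 33 mm high. Origin under its centre.
- flask: Bystander: clear conical flask, 63 mm across, 112 mm high. Origin under its centre.
- bottle: Bystander: wash bottle with red cap, 58 x 86 x 145 mm. Origin under its centre.

How it is judged:
By the outcome, as a careful person would: the job done as asked, in the order asked, and still so for the second after the job is handed in, with the robot touching nothing.
It also fails if it takes over 72 s, if anything falls off the work surface, if the arm or the gripper's body presses on something with over 40 N, if the wrist force passes 120 N, or if a joint passes its speed limit or range.

ROBOT

A 6-joint arm with a two-finger parallel gripper is mounted at the origin on a cart in front of the work surface, level with it; the furniture and walls round the work are solid. World frame = base frame: x ahead of the robot, y to its left, z up, the work surface at z = 0. Lengths are in m, angles in degrees, forces in N, time in s.
With the tool pointing down it reaches from about 0.35 to 0.875 m from the base axis. Payload 4.2 kg.
Tool frame: the origin (TCP) lies at the centre of the arm's flange, where the gripper is bolted on; the fingertips stand 182 mm ahead of it and the grasp point (between the pads) lies 164 mm ahead of it (r.nose_length is the distance from the TCP to the fingertips, in m); z points along the fingers, y is the line along which they close (so a half turn about z gives the same grasp; the last joint's range is limited). The gripper opens to 87 mm and grips with 3 to 60 N. Pads are 19 mm wide; open, the fingers measure 117 mm over their backs; the gripper's body (75 mm by 190 mm) begins 51 mm behind the grasp point.
Start: joints at [-60.642, 22.042, 0.453, 0, -68.411, -14.817], TCP at [0.157, -0.605, 0.405] pointing down, gripper open.
Joint ranges: [-179.83, 179.83], [-69.29, 118.12], [-61.27, 80.66], [-181.25, 117.63], [-171.15, -9.14], [-177.46, 177.46]. Speed limits (degrees/s): [159.86, 159.86, 180, 180, 180, 180].

INTERFACE

Orientations are given as a 3x3 rotation matrix whose columns are the frame's x, y, z axes.
In Python, from station import r, vision gives the robot as it stands. The module is installed in compiled form; this text tells all that it offers.
- The arm moves only by the shell command python3 -m creep 'ROWS'. ROWS is JSON, a list of rows, each a list of 7 numbers: the opening, from -1 (shut) to 1 (fully open), then the shift along the tool's x, y, z in mm, then the turn, a rotation vector about the tool's x, y, z in degrees. A call has 1 to 8 rows; each row is the pose to reach, as a shift and turn from the pose commanded when the call began, along the tool's axes at that moment; what a row does not reach only later rows make up. A row lasts 1/12 s, in which the tool goes at most 41.7 mm and 7.16 degrees, less where a joint would pass 70% of its speed; a pose out of reach is approached as far as the arm can. A call with a gripper value outside its range is refused whole. The fingers move at their own pace and stop on an object; the grip force is fixed at half the most. Time passes only in rows, so rows that repeat a pose let the fingers close. It gives the time, the measured TCP pose, the force, the opening and the grip force at its end, in the units of the state.
- r.sense(): the state, without advancing time (a new reading comes with each control period).
- vision.capture(name): name is "scene" or "top" or "wrist"; returns (picture, depth): 400x640x3 uint8, red, green, blue; 400x640 float32, m along the optical axis (not along the pixel's ray), 0 where there is no reading.
- vision.camera_model(name): a dict with "vertical_fov" (degrees; the focal length in pixels is half the picture's height over the tangent of half this angle, whatever the lens; pixels are square), "cx", "cy" (the principal point, pixels), "extrinsics" (4x4, takes a point from camera to world coordinates); the wrist camera has in their place "mount" (4x4, takes a point from camera to tool coordinates, whose origin is the TCP and whose axes are the flange's). Camera axes: x right, y down, z forward; pixel columns grow to the right and rows downward; lengths in m; the calibration is good to about 2 mm. A picture is of the moment at which its call begins: read the wrist's pose just before it. camera_model takes no time and is no camera call.
- r.finish_job(): hands the job in; it is judged then, once.
Trained networks look in the newest picture that a camera, given by its name, has taken for a name from the list of things; names that differ only in an ending like _2 or _b are one class to them, and where a whole thing is asked for, a point or a joint stands for the part that bears it (a point fixed in the world has none). Each returns a list of dicts, best first, with "conf" (0 to 1); they miss things now and then, are a little off and sometimes report something else, mostly with a low value. They report only what shows in the picture. A call takes as long as a camera call.
- vision.find_in(camera, thing): "uv" ([column, row] in pixels, amid what is visible of it).
- vision.cut_out(camera, thing): "region" (400x640 bool, what is visible of it) and "uv" ([column, row] in pixels, amid what is visible of it).
The state is a dict: "time_s": time; "joints": joint angles; "joint_velocities": joint speeds; "effort": joint torques, N m; "tcp_pos": TCP position; "ee_rot": TCP orientation; "wrist_force": force on the tool from outside, world axes, zero at the start; "moment": the same for the moment, N m; "gripper_width": opening from 0.0 (shut) to 1.0 (fully open); "gripper_force": force on a finger pad.
Only numpy, scipy, OpenCV 4.12 (cv2) and the standard library are available. Lean on these libraries where they do the work, as an engineer would, in place of code of your own. Each camera call takes 0.05 s, during which the arm holds its last target. There are 200 camera calls.

## Working session

There is one attempt and no reset: what is moved stays moved. The work goes in short steps, Python scripts to look and compute and a shell command to move; the robot and the scene stay as the last step left them, time stands still between calls to the robot, and variables do not carry over. Pictures are saved under pics/ and viewed, at most 13 in all, crops included, and the job is handed in when it is done.

```bash
mkdir -p pics; cat > h.py <<'E'
import numpy as np, cv2
from station import r, vision
def K(n):
    m=vision.camera_model(n); f=200/np.tan(np.radians(m['vertical_fov']/2)); return m,f
def T(n):
    m,f=K(n)
    if n!='wrist': return np.array(m['extrinsics'])
    s=r.sense(); A=np.eye(4); A[:3,:3]=s['ee_rot']; A[:3,3]=s['tcp_pos']; return A@np.array(m['mount'])
def cloud(n,d,X):
    m,f=K(n); v,u=np.mgrid[:400,:640]
    P=np.stack([(u-m['cx'])/f*d,(v-m['cy'])/f*d,d],-1); return P@X[:3,:3].T+X[:3,3]
def cap(n,fn=None):
    X=T(n); p,d=vision.capture(n)
    if fn: cv2.imwrite('pics/'+fn,p[...,::-1])
    return p,d,cloud(n,d,X),X
E
python3 - <<'E'
from h import *
for n in('scene','top'):
    p,d,C,X=cap(n,n+'1.png'); np.savez(n+'1.npz',p=p,d=d,C=C,X=X)
    for t in('port','cover_centre','cover_hole_a','pin_grip','bolt_grip','rack','tin','flask','bottle'):
        for q in vision.find_in(n,t)[:2]:
            u,v=map(int,np.round(q['uv'])); print(n,t,round(q['conf'],2),u,v,C[v,u].round(3),round(float(d[v,u]),3))
a=cv2.imread('pics/scene1.png');b=cv2.imread('pics/top1.png');cv2.imwrite('pics/both.png',cv2.resize(np.vstack([a,b]),(480,600)))
E
```

```text
scene port 0.56 334 184 [0.493 0.216 0.15 ] 1.172
scene port 0.23 334 173 [0.514 0.19  0.171] 1.193
scene cover_centre 0.74 333 174 [0.517 0.19  0.167] 1.197
scene cover_hole_a 0.72 334 175 [0.514 0.189 0.164] 1.197
scene pin_grip 0.68 309 219 [0.438 0.392 0.129] 1.025
scene pin_grip 0.55 338 174 [0.502 0.186 0.169] 1.19
scene bolt_grip 0.44 322 210 [0.452 0.321 0.122] 1.086
scene rack 0.59 316 244 [0.407 0.401 0.074] 1.025
scene tin 0.79 391 213 [0.393 0.051 0.029] 1.285
scene flask 0.91 244 226 [0.654 0.414 0.042] 1.166
scene flask 0.37 388 212 [ 0.432 -0.004 -0.001] 1.36
scene bottle 0.95 214 240 [0.619 0.543 0.068] 1.044
scene bottle 0.17 334 174 [0.514 0.189 0.167] 1.196
top port 0.6 362 187 [0.522 0.175 0.176] 0.82
top cover_centre 0.64 361 190 [0.515 0.178 0.179] 0.817
top cover_hole_a 0.73 362 190 [0.515 0.176 0.18 ] 0.815
top cover_hole_a 0.34 287 227 [0.444 0.34  0.099] 0.881
top pin_grip 0.63 267 227 [0.439 0.379 0.147] 0.833
top bolt_grip 0.74 214 149 [0.63  0.517 0.096] 0.918
top bolt_grip 0.48 361 189 [0.517 0.177 0.177] 0.819
top rack 0.87 287 227 [0.444 0.34  0.099] 0.881
top tin 0.78 421 246 [0.407 0.01  0.002] 0.971
top flask 0.76 270 139 [0.661 0.387 0.077] 0.943
top bottle 0.63 215 150 [0.627 0.515 0.094] 0.919
```

View pics/scene1.png

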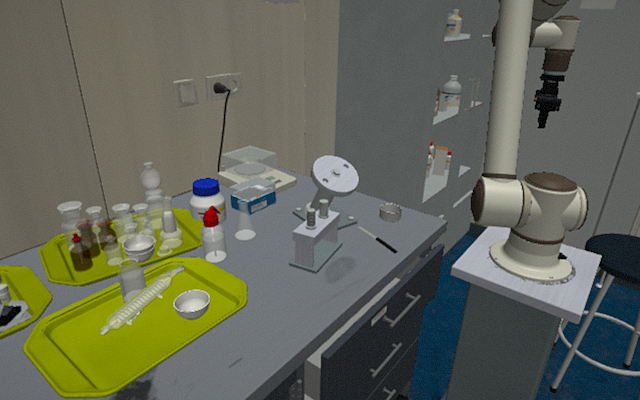

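View pics/top1.png

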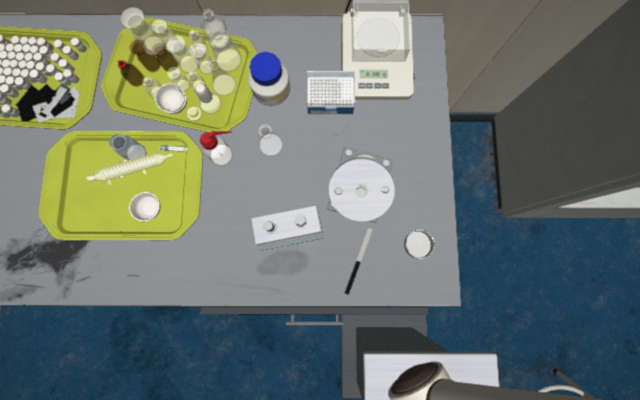

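The scene picture shows the port with cover (333,174), the rack (316,244) with two things standing in it, the tin (390,212), flask (244,226) and bottle (214,240). The top picture has the cover at (362,190), its holes near (338,190) and (386,188), and the rack items at (269,227) and (300,221).

```bash
cat >> h.py <<'E'
def plane(P,it=300,th=.0025):
    g=np.random.default_rng(0); best=None
    for _ in range(it):
        a,b,c=P[g.choice(len(P),3,False)]; n=np.cross(b-a,c-a); l=np.linalg.norm(n)
        if l<1e-6: continue
        I=abs((P-a)@n/l)<th
        if best is None or I.sum()>best.sum(): best=I
    Q=P[best]; c=Q.mean(0); n=np.linalg.svd(Q-c,full_matrices=False)[2][2]; n*=np.sign(n[2]); return c,n,best
def coverfit(C,c0):
    m=(np.linalg.norm(C-c0,axis=-1)<.085)&(C[...,2]>.09); P=C[m]
    c,n,I=plane(P); mask=np.zeros(m.shape,np.uint8); mask[m]=I*255
    # rectify into plane coords: project outline
    Q=P[I]; ex=np.cross([0,0,1],n); ex/=np.linalg.norm(ex); ey=np.cross(n,ex)
    q=np.c_[(Q-c)@ex,(Q-c)@ey].astype(np.float32); hull=cv2.convexHull(q)[:,0]
    from scipy.optimize import least_squares
    s=least_squares(lambda v:np.hypot(*(hull-v[:2]).T)-v[2],[0,0,.07],loss='soft_l1',f_scale=.001).x
    return c+ex*s[0]+ey*s[1],n,s[2],ex,ey,mask
def rectify(p,X,f,m,c,ex,ey,s=.0003,N=500):
    g=(np.arange(N)-N/2)*s; a,b=np.meshgrid(g,-g); W=c+a[...,None]*ex+b[...,None]*ey
    L=(W-X[:3,3])@X[:3,:3]; return cv2.remap(p,(L[...,0]/L[...,2]*f+m['cx']).astype(np.float32),(L[...,1]/L[...,2]*f+m['cy']).astype(np.float32),cv2.INTER_CUBIC)
E
python3 - <<'E'
from h import *
out=[]
for n in('top','scene'):
    z=np.load(n+'1.npz'); C=z['C']
    c,nn,R,ex,ey,mk=coverfit(C,np.array([.52,.178,.172])); print(n,c.round(4),nn.round(3),R.round(4),np.degrees(np.arccos(nn[2])))
    m,f=K(n); out.append(cv2.resize(rectify(z['p'],z['X'],f,m,c,ex,ey),(400,400))[...,::-1])
    P=C[(abs(C[...,0]-.44)<.09)&(abs(C[...,1]-.35)<.1)&(C[...,2]>.104)&(C[...,2]<.2)]
    from scipy.cluster.vq import kmeans2
    k,l=kmeans2(P,np.array([[.44,.38,.13],[.45,.31,.13]]),minit='matrix')
    for i in (0,1): print(len(P[l==i]),k[i].round(4),P[l==i].min(0).round(3),P[l==i].max(0).round(3))
    Q=C[(abs(C[...,0]-.44)<.1)&(abs(C[...,1]-.35)<.12)&(abs(C[...,2]-.1)<.004)]; rc=cv2.minAreaRect((Q[:,:2]*1000).astype(np.float32)); print(rc)
z=np.load('top1.npz')['p'][200:250,240:330,::-1]; w=np.load('scene1.npz')['p'][190:270,280:350,::-1]
cv2.imwrite('pics/a.png',np.hstack(out)) 
cv2.imwrite('pics/b.png',np.hstack([out[0],cv2.resize(w,(350,400),interpolation=3)]))
E
```

```text
top [0.5156 0.1768 0.1689] [-0.483  0.137  0.865] 0.0698 30.151318577442655
116 [0.4409 0.3753 0.1367] [0.43  0.361 0.104] [0.455 0.393 0.153]
132 [0.4548 0.3069 0.1349] [0.425 0.269 0.104] [0.492 0.334 0.147]
((449.68634033203125, 343.1948547363281), (60.35594177246094, 149.95294189453125), 11.361624717712402)
scene [0.5141 0.1794 0.1662] [-0.483  0.131  0.866] 0.0701 30.01391326334298
167 [0.4375 0.3843 0.1283] [0.429 0.371 0.104] [0.452 0.393 0.15 ]
144 [0.4506 0.3164 0.1274] [0.44  0.301 0.104] [0.466 0.327 0.144]
((447.6347961425781, 345.23565673828125), (62.59431457519531, 155.313232421875), 10.9152250289917)
```

View pics/b.png

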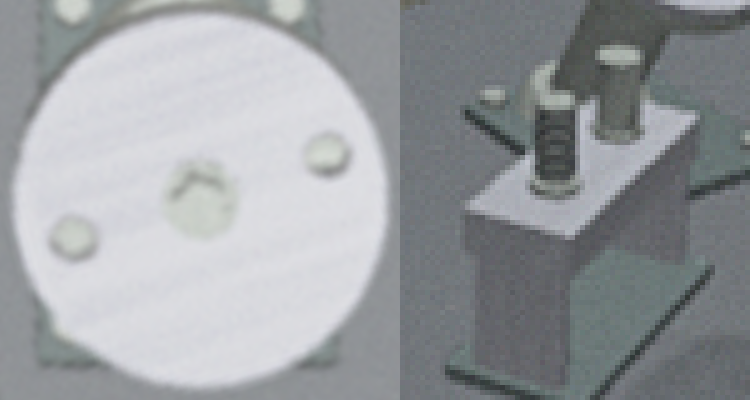

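The crop shows the cover's holes at (75,238) and (327,152), about 19° anticlockwise of level. The ringed pin is the +y item in the rack and the hex-headed bolt is the other.

```bash
cat >> h.py <<'E'
from scipy.spatial.transform import Rotation as Ro
def goal(p,Rm,grasp=.164):
    """p= grasp point target; prints shift mm & rotvec deg in current tool axes"""
    s=r.sense(); A=np.array(s['ee_rot']); t=np.array(p)-grasp*Rm[:,2]
    d=A.T@(t-np.array(s['tcp_pos']))*1000; w=np.degrees(Ro.from_matrix(A.T@Rm).as_rotvec())
    print('shift',d.round(1),'turn',w.round(2),'tcp target',t.round(4)); return d,w
def frame(z,y):
    z=np.array(z,float);z/=np.linalg.norm(z); y=np.array(y,float); y-=z*(y@z); y/=np.linalg.norm(y); return np.c_[np.cross(y,z),y,z]
E
python3 - <<'E'
from h import *
s=r.sense(); print(np.array(s['ee_rot']).round(3),s['tcp_pos'],s['wrist_force'],s['gripper_width']); m,f=K('wrist'); print(m,f)
n=np.array([-.483,.134,.866]); c=np.array([.5150,.178,.1677]); ex=np.array([-.134,-.483,0])/.5012; ey=np.cross(n,ex)
for sg in(1,-1):
    Rm=frame(-n,sg*ey); print(Rm.round(3)); goal(c+n*.15,Rm)
E
```

```text
[[-0.968 -0.251  0.   ]
 [-0.251  0.968 -0.   ]
 [-0.    -0.    -1.   ]] [ 0.1569331  -0.60495605  0.40475214] [-0.38918805 -0.55012116 -0.38219911] 1.0019575292917229
{'vertical_fov': 64.86502894632989, 'cx': 318.74428705957706, 'cy': 202.07437898840195, 'mount': array([[ 3.61152725e-06, -9.58376209e-01, -2.85508391e-01,
         7.83930953e-02],
       [ 9.99999950e-01,  9.36947790e-05, -3.01859149e-04,
         2.40262077e-05],
       [ 3.16045273e-04, -2.85508376e-01,  9.58376162e-01,
         1.99294982e-02],
       [ 0.00000000e+00,  0.00000000e+00,  0.00000000e+00,
         1.00000000e+00]])} 314.7546174647839
[[ 0.267  0.834  0.483]
 [ 0.964 -0.231 -0.134]
 [ 0.     0.501 -0.865]]
shift [-407.   746.8  -34.8] turn [-18.09 -31.37 116.81] tcp target [0.3634 0.2201 0.4395]
[[-0.267 -0.834  0.483]
 [-0.964  0.231 -0.134]
 [-0.    -0.501 -0.865]]
shift [-407.   746.8  -34.8] turn [ 27.24 -15.71 -58.52] tcp target [0.3634 0.2201 0.4395]
```

```bash
A=1; python3 -m creep '[[1,-265,200,-20,0,0,0],[1,-265,200,-20,0,0,0],[1,-265,200,-20,0,0,0],[1,-265,200,-20,0,0,0],[1,-265,200,-20,0,0,0],[1,-265,200,-20,0,0,0],[1,-265,200,-20,0,0,0],[1,-265,200,-20,0,0,0]]'
python3 - <<'E'
from h import *
n=np.array([-.483,.134,.866]); c=np.array([.5150,.178,.1677]); ex=np.array([-.134,-.483,0])/.5012; ey=np.cross(n,ex)
goal(c+n*.15,frame(-n,-ey)); s=r.sense(); print(s['time_s'],s['tcp_pos'],s['joints'])
E
```

```text
time_s: 1.67
tcp_pos: [0.364, -0.343, 0.4252]
ee_rot: [[-0.968, -0.251, 0.001], [-0.251, 0.968, -0.0], [-0.001, -0.001, -1.0]]
wrist_force: [0.9, -0.7, -0.1]
gripper_width: 1.0
gripper_force: 0.0
shift [-140.8  545.1  -14.5] turn [ 27.2  -15.7  -58.52] tcp target [0.3634 0.2201 0.4395]
1.6667 [ 0.36398844 -0.34296637  0.42524961] [-2.46621716e+01  8.90092406e+00 -1.47466311e+01  9.47739324e-04
 -6.63026677e+01 -5.07959978e+01]
```

```bash
python3 -m creep '[[1,-130,270,-10,14,-8,-29],[1,-130,270,-10,14,-8,-29],[1,-130,270,-10,14,-8,-29],[1,-130,270,-10,14,-8,-29],[1,-130,270,-10,14,-8,-29],[1,-130,270,-10,14,-8,-29],[1,-130,270,-10,14,-8,-29],[1,-130,270,-10,14,-8,-29]]' >/dev/null
python3 - <<'E'
from h import *
n=np.array([-.483,.134,.866]); c=np.array([.5150,.178,.1677]); ex=np.array([-.134,-.483,0])/.5012; ey=np.cross(n,ex)
goal(c+n*.15,frame(-n,-ey)); s=r.sense(); print(s['time_s'],s['tcp_pos'],s['joints'])
E
```

```text
shift [-145.9  224.2  -55. ] turn [ 13.07  -7.71 -29.12] tcp target [0.3634 0.2201 0.4395]
2.3333 [ 0.42193474 -0.04663015  0.43575306] [ 18.76978652  -2.70186442 -32.14279966  15.67142297 -50.91772695
 -73.5311549 ]
```

```bash
python3 -m creep '[[1,-146,224,-55,13,-7.7,-29],[1,-146,224,-55,13,-7.7,-29],[1,-146,224,-55,13,-7.7,-29],[1,-146,224,-55,13,-7.7,-29],[1,-146,224,-55,13,-7.7,-29],[1,-146,224,-55,13,-7.7,-29],[1,-146,224,-55,13,-7.7,-29],[1,-146,224,-55,13,-7.7,-29]]' >/dev/null
python3 - <<'E'
from h import *
p,d,C,X=cap('wrist','w1.png'); np.savez('w1.npz',p=p,d=d,C=C,X=X)
c,n,R,ex,ey,mk=coverfit(C,np.array([.515,.178,.168])); print(c.round(4),n.round(3),R)
m,f=K('wrist'); R2=rectify(p,X,f,m,c,ex,ey,.00025,640); cv2.imwrite('pics/w1r.png',np.vstack([R2[30:610]])[...,::-1])
s=r.sense(); print(s['time_s'],s['joints'])
E
```

```text
[0.5153 0.1783 0.1694] [-0.482  0.135  0.866] 0.06990293395183685
3.05 [ 56.54828419  -3.13119067 -40.6491005   38.47404183 -49.63788458
 -97.11991414]
```

View pics/w1r.png

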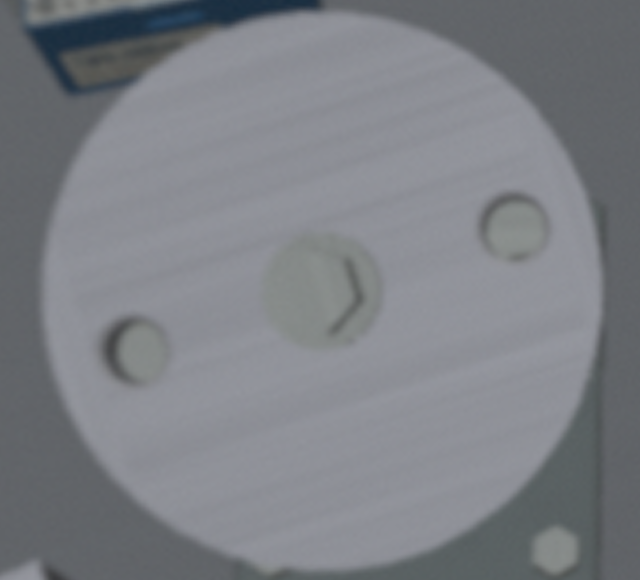

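The rectified wrist view (0.25 mm/px) shows the cover holes at (137,350) and (515,227), 99.4 mm apart and 18° anticlockwise. There may be a dark sliver at the bottom of the right hole at (517,258), so I'll enlarge it.

```bash
python3 - <<'E'
from h import *
a=cv2.imread('pics/w1r.png'); o=[]
for u,v in((138,350),(515,227)):
    q=cv2.cvtColor(a[v-50:v+50,u-50:u+50],6); q=cv2.normalize(q,None,0,255,32); o.append(cv2.resize(q,(400,400),interpolation=2))
cv2.imwrite('pics/z1.png',np.hstack(o))
E
```

```text
(no output)
```

View pics/z1.png

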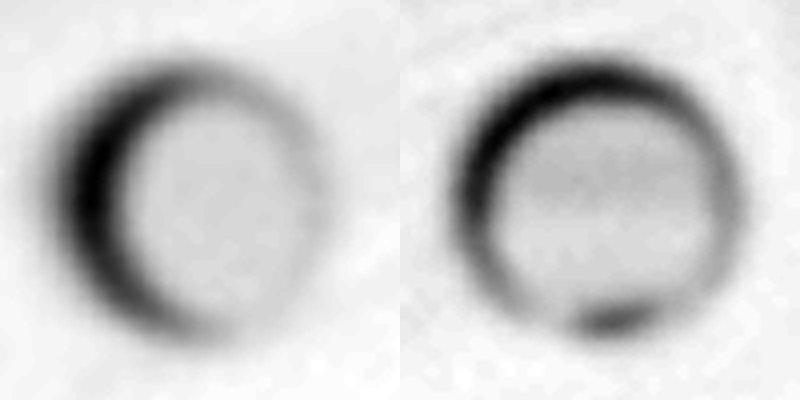

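The left hole shows no sliver. The right hole has a dark one at about (612,318), so the flange hole peeps out directly clockwise of it. I'll work out the angle from that.

```bash
python3 - <<'E'
from h import *
z=np.load('w1.npz'); c,n,R,ex,ey,mk=coverfit(z['C'],np.array([.515,.178,.168])); B=np.c_[ex,ey,n]
cam=(z['X'][:3,3]-c)@B*1000; print('cam',cam.round(1), ex.round(4),ey.round(4),n.round(4))
px=lambda u,v:np.array([(u-320)*.25,(290-v)*.25])
mid=px(325,289); H=px(514.3,227); 
print('mid',mid,'holes',H-mid)
def deep(q,h): return q+(cam[:2]-q)*(-h)/(cam[2]) # ray continues below plane: point at -h
for v in(295,300,305):
    q=H+np.array([(612-597)*.0625,-(v-200)*.0625]); Q=deep(q,10)
    for rr in[1]:
        from scipy.optimize import brentq
        fn=lambda a: np.linalg.norm(mid+50*np.array([np.cos(a),np.sin(a)])-Q)-8
        print(v,(Q-mid).round(2),np.degrees(brentq(fn,-.6,np.arctan2(*(Q-mid)[::-1])-.05)))
# pin/bolt/rack in wrist view?
print('Rack visible', (z['C'][...,1]>.3).mean())
E
```

```text
cam [ 78.8  -0.5 292. ] [-0.2691 -0.9631  0.    ] [ 0.8339 -0.233   0.5003] [-0.4819  0.1346  0.8658]
mid [1.25 0.25] holes [47.325 15.5  ]
295 [47.26  9.91] 2.7261545114338603
300 [47.26  9.59] 2.361217021682288
305 [47.26  9.27] 1.995581187774784
Rack visible 0.05290625
```

```bash
cat >> h.py <<'E'
ex=np.array([-.2691,-.9631,0]); ey=np.array([.8339,-.233,.5003]); n=np.array([-.4819,.1346,.8658])
cc=np.array([.5153,.1783,.1694])+ex*.0012+ey*.00025
DOWN=frame([0,0,-1],-ey); TILT=frame(-n,-ey)
def st():
    s=r.sense(); print('t',s['time_s'],'tcp',np.round(s['tcp_pos'],4),'F',np.round(s['wrist_force'],1),'Ft',(np.array(s['ee_rot']).T@s['wrist_force']).round(1),'w',round(s['gripper_width'],3),'gf',s['gripper_force']); return s
E
python3 -c "
from h import *
goal([.440,.379,.238],DOWN)"
```

```text
shift [-175.4   -6.5   46.2] turn [-29.82  -0.07  -0.21] tcp target [0.44  0.379 0.402]
```

```bash
python3 -m creep '[[1,-175,-6.5,46,-30,0,0],[1,-175,-6.5,46,-30,0,0],[1,-175,-6.5,46,-30,0,0],[1,-175,-6.5,46,-30,0,0],[1,-175,-6.5,46,-30,0,0],[1,-175,-6.5,46,-30,0,0],[1,-175,-6.5,46,-30,0,0]]' >/dev/null
python3 - <<'E'
from h import *
st(); p,d,C,X=cap('wrist','w2.png'); np.savez('w2.npz',p=p,d=d,C=C,X=X)
for t in('pin_grip','bolt_grip'):
    for q in vision.cut_out('wrist',t)[:2]:
        g=q['region']&(d>0); P=C[g]; zt=P[:,2].max(); T_=P[P[:,2]>np.percentile(P[:,2],95)-.003]
        print(t,round(q['conf'],2),np.round(q['uv']),g.sum(),'top',np.percentile(P[:,2],95).round(4),'ctr',((T_.min(0)+T_.max(0))/2).round(4),T_.mean(0).round(4),np.ptp(T_,axis=0).round(4))
Q=C[(abs(C[...,2]-.1)<.003)&(C[...,0]<.6)]; print(cv2.minAreaRect((Q[:,:2]*1000).astype(np.float32)),Q.mean(0))
E
```

```text
t 3.6333 tcp [0.4415 0.3758 0.4008] F [ 0.  -0.3  0.1] Ft [ 0.3 -0.1 -0.1] w 1.004 gf 0.0
pin_grip 0.64 [320. 208.] 913 top 0.1509 ctr [0.4424 0.3783 0.1497] [0.4423 0.378  0.15  ] [0.0184 0.0189 0.0037]
((449.7733154296875, 344.7337646484375), (60.323482513427734, 150.4473876953125), 11.310973167419434) [0.44964208 0.3379449  0.10020841]
```

View pics/w2.png

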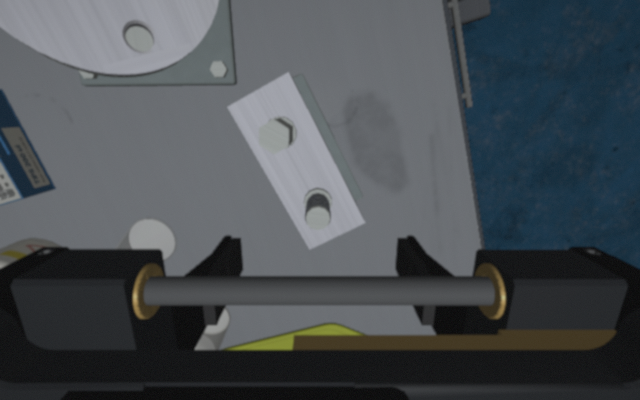

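The pin's ringed handle is at (318,208) and the bolt's hex head at (277,135). Next I go down onto the pin and grip it.

```bash
python3 -c "
from h import *
goal([.4427,.3785,.129],DOWN)"
```

```text
shift [ -4.4  -1.6 109.5] turn [ 0.16 -0.03 -0.47] tcp target [0.4427 0.3785 0.293 ]
```

```bash
python3 -m creep '[[1,-4,-1.5,80,0,0,0],[1,-4,-1.5,80,0,0,0],[1,-4,-1.5,109,0,0,0],[1,-4,-1.5,109,0,0,0],[1,-4,-1.5,109,0,0,0]]' >/dev/null
python3 -c "
from h import *
st();goal([.4427,.3785,.129],DOWN); print(r.sense()['joint_velocities'])"
```

```text
t 4.2 tcp [0.4424 0.379  0.2932] F [ 0.1 -0.4  0.9] Ft [ 0.4 -0.2 -0.9] w 1.0 gf 0.0
shift [ 0.5 -0.4  0.2] turn [ 0.18 -0.15 -0.4 ] tcp target [0.4427 0.3785 0.293 ]
[ 2.01845818e-03 -2.21630364e+00  4.27445793e+00  1.05627728e+00
 -2.92599783e-02  8.82767173e-02]
```

Well placed; close the fingers, then lift about 95 mm.

```bash
python3 -m creep '[[-1,0,0,0,0,0,0],[-1,0,0,0,0,0,0],[-1,0,0,0,0,0,0],[-1,0,0,0,0,0,0],[-1,0,0,0,0,0,0],[-1,0,0,0,0,0,0],[-1,0,0,0,0,0,0],[-1,0,0,0,0,0,0]]' | tail -4; python3 -m creep '[[-1,0,0,-5,0,0,0],[-1,0,0,-40,0,0,0],[-1,0,0,-75,0,0,0],[-1,0,0,-105,0,0,0],[-1,0,0,-105,0,0,0],[-1,0,0,-105,0,0,0]]'
python3 -c "
from h import *
st(); a=np.radians(18.1)
for sg in (1,-1):
  h=cc+sg*.05*(np.cos(a)*ex+np.sin(a)*ey); print('hole',h.round(4))
  goal(h+n*(.108+.03),TILT)"
```

```text
ee_rot: [[-0.276, -0.961, -0.003], [-0.961, 0.276, 0.001], [0.0, 0.003, -1.0]]
wrist_force: [-0.4, -0.6, -0.2]
gripper_width: 0.481
gripper_force: 0.0
time_s: 5.37
tcp_pos: [0.4432, 0.3801, 0.4006]
ee_rot: [[-0.276, -0.961, -0.0], [-0.961, 0.276, 0.005], [-0.005, 0.002, -1.0]]
wrist_force: [-0.3, 0.2, -1.1]
gripper_width: 0.046
gripper_force: 0.0
t 5.3667 tcp [0.4432 0.3801 0.4006] F [-0.3  0.2 -1.1] Ft [-0.1  0.3  1.1] w 0.046 gf 0.0
hole [0.5154 0.1277 0.1773]
shift [223.6  12.1 -39.3] turn [30.11  0.16 -0.48] tcp target [0.3698 0.1683 0.4388]
hole [0.515  0.2265 0.1618]
shift [128.8  39.7 -23.2] turn [30.11  0.16 -0.48] tcp target [0.3695 0.2671 0.4232]
```

The fingers were still closing when I lifted, so the pin was missed. I'll reopen halfway and repeat.

```bash
python3 -m creep '[[0.2,0,0,0,0,0,0],[0.2,0,0,0,0,0,0],[0.2,0,0,0,0,0,0],[0.2,0,0,0,0,0,0],[0.2,0,0,0,0,0,0],[0.2,0,0,0,0,0,0],[0.2,0,0,0,0,0,0],[0.2,0,0,0,0,0,0]]' |grep wid
python3 - <<'E'
from h import *
st(); p,d,C,X=cap('wrist','w3.png')
q=vision.cut_out('wrist','pin_grip')[0]; P=C[q['region']&(d>0)]; T_=P[P[:,2]>np.percentile(P[:,2],95)-.003]
print(q['conf'],((T_.min(0)+T_.max(0))/2).round(4),np.percentile(P[:,2],95))
goal([.4427,.3785,.129],DOWN)
E
```

```text
gripper_width: 0.552
t 6.0333 tcp [0.4432 0.38   0.3978] F [-0.4  0.8  0. ] Ft [-0.6  0.6 -0. ] w 0.552 gf 0.0
0.96 [0.4428 0.3784 0.1501] 0.15087097577244432
shift [  1.5  -0.3 105. ] turn [ 0.18 -0.01 -0.42] tcp target [0.4427 0.3785 0.293 ]
```

```bash
python3 -m creep '[[0.2,1,0,70,0,0,0],[0.2,1,0,105,0,0,0],[0.2,1,0,105,0,0,0],[0,1,0,105,0,0,0],[-1,1,0,105,0,0,0],[-1,1,0,105,0,0,0],[-1,1,0,105,0,0,0],[-1,1,0,105,0,0,0]]' |grep -E "wid|force|pos"; python3 -m creep '[[-1,0,0,0,0,0,0],[-1,0,0,0,0,0,0],[-1,0,0,0,0,0,0],[-1,0,0,0,0,0,0]]'|grep -E "wid|force|pos"
```

```text
tcp_pos: [0.4429, 0.3796, 0.2952]
wrist_force: [0.4, 0.1, 0.8]
gripper_width: 0.306
gripper_force: 0.0
tcp_pos: [0.4428, 0.3794, 0.2945]
wrist_force: [-1.2, -0.1, 6.7]
gripper_width: 0.22
gripper_force: 30.0
```

```bash
python3 -m creep '[[-1,0,0,-20,0,0,0],[-1,0,0,-55,0,0,0],[-1,0,0,-90,0,0,0],[-1,0,0,-115,0,0,0],[-1,0,0,-115,0,0,0],[-1,0,0,-115,0,0,0]]'|grep -E "wid|force|pos"
python3 -c "
from h import *
st(); a=np.radians(18.1)
for sg in (1,-1):
  h=cc+sg*.05*(np.cos(a)*ex+np.sin(a)*ey); print('hole',h.round(4))
  goal(h+n*(.1105+.03),TILT)"
```

```text
tcp_pos: [0.4427, 0.3788, 0.4089]
wrist_force: [0.0, -0.3, -2.8]
gripper_width: 0.223
gripper_force: 30.0
t 7.6333 tcp [0.4427 0.3788 0.4089] F [ 0.  -0.3 -2.8] Ft [ 0.2 -0.1  2.8] w 0.223 gf 29.994149581543752
hole [0.5154 0.1277 0.1773]
shift [222.4  13.2 -32.5] turn [ 3.021e+01  1.000e-02 -4.700e-01] tcp target [0.3686 0.1687 0.4409]
hole [0.515  0.2265 0.1618]
shift [127.6  40.7 -16.7] turn [ 3.021e+01  1.000e-02 -4.700e-01] tcp target [0.3683 0.2675 0.4254]
```

```bash
python3 -m creep '[[-1,0,0,-40,7,0,0],[-1,20,0,-70,14,0,0],[-1,60,5,-80,21,0,0],[-1,100,10,-80,28,0,0],[-1,140,13,-80,30.2,0,-0.5],[-1,180,13,-70,30.2,0,-0.5],[-1,222,13,-50,30.2,0,-0.5],[-1,222,13,-33,30.2,0,-0.5]]'|grep -E "wid|force|pos"
cat >> h.py <<'E'
TIP=.1105
def tip():
    s=r.sense(); A=np.array(s['ee_rot']); t=np.array(s['tcp_pos'])+A[:,2]*(.164+TIP); B=np.c_[ex,ey,n]
    q=(t-cc)@B*1000; ax=-(A[:,2])@B
    print('t',round(s['time_s'],2),'tip in cover ex,ey,n mm',q.round(2),'axis',ax.round(4),'F ex,ey,n',(np.array(s['wrist_force'])@B).round(1),'w',round(s['gripper_width'],3)); return q
E
python3 -c "
from h import *
st();tip(); goal(cc+.05*(np.cos(.316)*ex+np.sin(.316)*ey)+n*(.1105+.03),TILT)
p,d,C,X=cap('wrist','w4.png')
"
```

```text
tcp_pos: [0.3661, 0.1635, 0.4381]
wrist_force: [0.7, -0.3, -3.0]
gripper_width: 0.219
gripper_force: 30.0
t 8.3 tcp [0.3661 0.1635 0.4381] F [ 0.7 -0.3 -3. ] Ft [0.1 0.8 3. ] w 0.219 gf 29.99445325069246
t 8.3 tip in cover ex,ey,n mm [55.07 12.14 28.06] axis [-0.0069  0.004   0.9999] F ex,ey,n [ 0.1 -0.8 -3. ] w 0.219
shift [-5.6 -2.3 -2. ] turn [ 0.23 -0.4  -0.04] tcp target [0.3686 0.1687 0.4409]
```

View pics/w4.png

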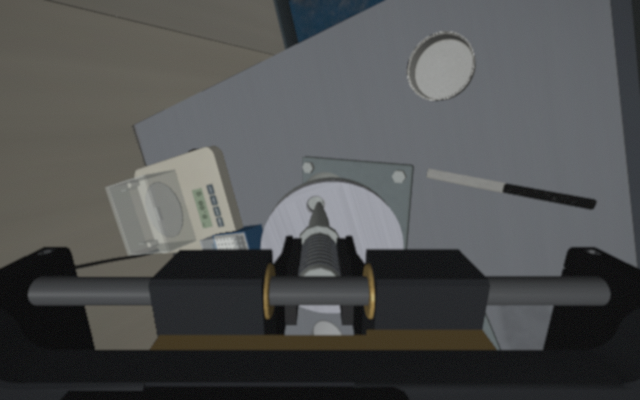

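The tip is just above the right-hand hole at (316,203), with the pin held straight in the fingers. I'll let it settle, then measure.

```bash
python3 -m creep '[[-1,0,0,0,0,0,0],[-1,0,0,0,0,0,0]]'|grep -E "pos"
python3 -c "
from h import *
tip(); goal(cc+.05*(np.cos(.316)*ex+np.sin(.316)*ey)+n*(.1105-.006),TILT)
"
```

```text
tcp_pos: [0.3696, 0.1699, 0.441]
t 8.52 tip in cover ex,ey,n mm [46.69 16.03 29.71] axis [-2.1e-03  3.0e-04  1.0e+00] F ex,ey,n [-1.8 -0.8 -0.4] w 0.216
shift [ 1.3  0.6 35.7] turn [ 0.02 -0.12  0.18] tcp target [0.386  0.1638 0.4098]
```

```bash
python3 -m creep '[[-1,1,0,15,0,0,0],[-1,1,0,28,0,0,0],[-1,1,0,36,0,0,0],[-1,1,0,36,0,0,0],[-1,1,0,36,0,0,0]]'|grep -E "pos"
python3 -c "
from h import *
tip()"
```

```text
tcp_pos: [0.3871, 0.1646, 0.4102]
t 8.93 tip in cover ex,ey,n mm [46.96 16.52 -6.08] axis [-1.7e-03 -1.0e-04  1.0e+00] F ex,ey,n [-0.4 -0.5 -1.6] w 0.215
```

```bash
python3 -m creep '[[-1,0,0,2,0,0,0],[-1,0,0,3,0,0,0],[-1,0,0,4,0,0,0],[-1,0,0,5,0,0,0],[-1,0,0,5,0,0,0]]'|grep -E "pos"
python3 -c "
from h import *
tip()"
```

```text
tcp_pos: [0.3887, 0.163, 0.4064]
t 9.35 tip in cover ex,ey,n mm [ 47.64  16.65 -10.35] axis [ 0.     -0.0012  1.    ] F ex,ey,n [-0.  -2.4  3.6] w 0.215
```

```bash
for i in 1; do python3 -m creep '[[-1,0.6,2.2,0.5,0,0,0],[-1,1.2,4.4,0.5,0,0,0],[-1,1.5,5.7,0.5,0,0,0],[-1,1.8,7,0.5,0,0,0],[-1,1.8,7,0.5,0,0,0]]'|grep -E "pos"
python3 -c "
from h import *
tip()"; python3 -m creep '[[-1,0.3,1,0,0,0,0],[-1,0.3,1.7,0,0,0,0],[-1,0.3,1.7,0,0,0,0]]'|grep pos; python3 -c "
from h import *
tip()"; done
```

```text
tcp_pos: [0.3827, 0.163, 0.4029]
t 9.77 tip in cover ex,ey,n mm [ 48.84  10.19 -10.47] axis [ 0.0013 -0.0022  1.    ] F ex,ey,n [-1.   1.3  4.2] w 0.217
tcp_pos: [0.3814, 0.1632, 0.4022]
t 10.02 tip in cover ex,ey,n mm [ 48.97   8.76 -10.41] axis [ 0.0014 -0.0025  1.    ] F ex,ey,n [-1.   2.6  4. ] w 0.22
```

```bash
python3 -m creep '[[-1,0.2,0.8,0.3,0,0,0],[-1,0.2,1.6,0.3,0,0,0],[-1,0.2,1.6,0.3,0,0,0]]'|grep posi; python3 -c "
from h import *
tip()"; python3 -m creep '[[-1,0.1,0.8,0,0,0,0],[-1,0.2,1.6,0,0,0,0],[-1,0.2,1.6,0,0,0,0]]'|grep posi; python3 -c "
from h import *
tip()";  python3 -m creep '[[-1,0.1,0.8,0,0,0,0],[-1,0.1,1.6,0,0,0,0],[-1,0.1,1.6,0,0,0,0]]'|grep posi; python3 -c "
from h import *
tip()"
```

```text
t 10.27 tip in cover ex,ey,n mm [ 49.05   7.47 -10.52] axis [ 0.0015 -0.003   1.    ] F ex,ey,n [-0.   3.1  5.9] w 0.22
t 10.52 tip in cover ex,ey,n mm [ 49.5    5.3  -10.87] axis [ 0.0012 -0.002   1.    ] F ex,ey,n [-0.3  3.4  4.5] w 0.223
t 10.77 tip in cover ex,ey,n mm [ 51.38   1.29 -12.57] axis [-0.002   0.0017  1.    ] F ex,ey,n [-1.4 -0.8 -0.1] w 0.22
```

The tip dropped into the flange hole near ey ≈ 1–5 mm. I go down in steps, following the side force.

```bash
python3 -m creep '[[-1,-0.6,0.4,4,0,0,0],[-1,-0.8,0.8,8,0,0,0],[-1,-1,1,12,0,0,0],[-1,-1,1,12,0,0,0]]'|grep posi; python3 -c "
from h import *
tip()"; python3 -m creep '[[-1,0,0,3,0,0,0],[-1,0,0,6,0,0,0],[-1,0,0,6,0,0,0]]'|grep posi; python3 -c "
from h import *
tip()"
```

```text
t 11.1 tip in cover ex,ey,n mm [ 50.92   0.43 -25.2 ] axis [-0.0037  0.0017  1.    ] F ex,ey,n [-1.8 -0.2 -1.6] w 0.217
t 11.35 tip in cover ex,ey,n mm [ 50.58   0.97 -30.62] axis [-2.8e-03  9.0e-04  1.0e+00] F ex,ey,n [-0.6  0.4 -2.4] w 0.219
```

```bash
for i in 1 2 3; do python3 -m creep '[[-1,0,0,3,0,0,0],[-1,0,0,5,0,0,0],[-1,0,0,5,0,0,0]]'|grep posi; python3 -c "
from h import *
tip()"; done
```

```text
t 11.6 tip in cover ex,ey,n mm [ 50.18   1.29 -35.25] axis [-1.9e-03  4.0e-04  1.0e+00] F ex,ey,n [-1.7 -0.8 -2.9] w 0.219
t 11.85 tip in cover ex,ey,n mm [ 49.86   1.42 -40.13] axis [-1.3e-03  2.0e-04  1.0e+00] F ex,ey,n [-2.1  0.4 -2.3] w 0.218
t 12.1 tip in cover ex,ey,n mm [ 49.7    1.38 -45.15] axis [-1.e-03  2.e-04  1.e+00] F ex,ey,n [-1.1  0.4 -2.2] w 0.224
```

```bash
for i in 1 2 3; do python3 -m creep '[[-1,0,0,2,0,0,0],[-1,0,0,4,0,0,0],[-1,0,0,4,0,0,0]]'|grep posi; python3 -c "
from h import *
tip()"; done
```

```text
t 12.35 tip in cover ex,ey,n mm [ 49.76   1.23 -49.15] axis [-1.e-03  4.e-04  1.e+00] F ex,ey,n [-2.5 -0.9 -2.1] w 0.223
t 12.6 tip in cover ex,ey,n mm [ 49.82   1.03 -53.24] axis [-1.1e-03  6.0e-04  1.0e+00] F ex,ey,n [-3.  -0.8 -2.8] w 0.216
t 12.85 tip in cover ex,ey,n mm [ 49.88   0.82 -57.32] axis [-1.1e-03  9.0e-04  1.0e+00] F ex,ey,n [-3.4 -2.3 -2.6] w 0.219
```

```bash
python3 -m creep '[[-1,-0.3,0.2,3,0,0,0],[-1,-0.3,0.2,6,0,0,0],[-1,-0.3,0.2,6,0,0,0]]'|grep posi; python3 -c "
from h import *
tip()"; python3 -m creep '[[-1,0,0,3,0,0,0],[-1,0,0,6,0,0,0],[-1,0,0,6,0,0,0]]'|grep posi; python3 -c "
from h import *
tip()"; python3 -m creep '[[-1,0,0,3,0,0,0],[-1,0,0,6,0,0,0],[-1,0,0,6,0,0,0]]'|grep posi; python3 -c "
from h import *
tip()"
```

```text
t 13.1 tip in cover ex,ey,n mm [ 49.81   0.68 -63.38] axis [-1.7e-03  9.0e-04  1.0e+00] F ex,ey,n [-3.9 -2.1 -2.9] w 0.217
t 13.35 tip in cover ex,ey,n mm [ 49.66   0.68 -69.31] axis [-1.3e-03  9.0e-04  1.0e+00] F ex,ey,n [-4.5 -2.7 -2.3] w 0.219
t 13.6 tip in cover ex,ey,n mm [ 49.51   0.67 -75.25] axis [-1.e-03  9.e-04  1.e+00] F ex,ey,n [-5.2 -3.3 -2.7] w 0.216
```

```bash
python3 -m creep '[[-1,-0.4,0.2,2,0,0,0],[-1,-0.4,0.2,4,0,0,0],[-1,-0.4,0.2,5,0,0,0],[-1,-0.4,0.2,5,0,0,0]]'|grep posi; python3 -c "
from h import *
tip()"; python3 -m creep '[[-1,0,0,1,0,0,0],[-1,0,0,2,0,0,0],[-1,0,0,2,0,0,0]]'|grep posi; python3 -c "
from h import *
tip()"
```

```text
t 13.93 tip in cover ex,ey,n mm [ 49.28   0.71 -80.  ] axis [-1.2e-03  4.0e-04  1.0e+00] F ex,ey,n [-4.3 -3.5 -0.7] w 0.221
t 14.18 tip in cover ex,ey,n mm [ 48.85   1.26 -80.4 ] axis [ 8.e-04 -2.e-03  1.e+00] F ex,ey,n [-1.1 -9.9 19. ] w 0.218
```

The collar is seated (force jump at −80 mm). I relax, open halfway and back off.

```bash
python3 -m creep '[[-1,0,0,-1.5,0,0,0],[0,0,0,-1.5,0,0,0],[0,0,0,-1.5,0,0,0],[0,0,0,-1.5,0,0,0],[0,0,0,-1.5,0,0,0],[0,0,0,-1.5,0,0,0],[0,0,0,-1.5,0,0,0]]'|grep -E "posi|wid|for"; python3 -m creep '[[0,0,0,-30,0,0,0],[0,0,0,-70,0,0,0],[0,0,0,-110,0,0,0],[0,0,0,-130,0,0,0],[0,0,0,-130,0,0,0],[0,0,0,-130,0,0,0]]'|grep -E "wid|for"
python3 - <<'E'
from h import *
st(); p,d,C,X=cap('wrist','w5.png'); np.savez('w5.npz',p=p,d=d,C=C,X=X)
m,f=K('wrist'); R2=rectify(p,X,f,m,cc,ex,ey,.00025,640); cv2.imwrite('pics/w5r.png',R2[30:610,:,::-1])
goal([.4566,.310,.236],DOWN)
E
```

```text
wrist_force: [0.6, -0.7, -0.8]
gripper_width: 0.481
gripper_force: 0.0
wrist_force: [0.2, -0.6, -0.4]
gripper_width: 0.501
gripper_force: 0.0
t 15.2667 tcp [0.3463 0.1736 0.4516] F [ 0.2 -0.6 -0.4] Ft [ 0.5 -0.1  0.6] w 0.501 gf 0.0
shift [-161.4  -35.2   77.9] turn [-29.99  -0.13   0.1 ] tcp target [0.4566 0.31   0.4   ]
```

View pics/w5r.png

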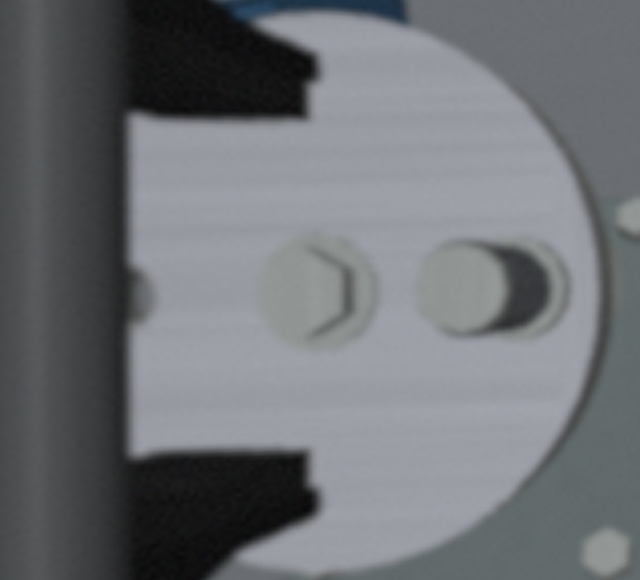

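The pin is home in the right-hand hole at (545,290) and the cover is about level. Now over to the bolt.

```bash
python3 -m creep '[[0,-40,-9,5,-7,0,0],[0,-80,-18,20,-14,0,0],[0,-120,-27,50,-21,0,0],[0,-161,-35,78,-28,0,0],[0,-161,-35,78,-30,0,0],[0,-161,-35,78,-30,0,0],[0,-161,-35,78,-30,0,0]]'|grep -E "posi|wid|for"
python3 - <<'E'
from h import *
st(); p,d,C,X=cap('wrist','w6.png'); np.savez('w6.npz',p=p,d=d,C=C,X=X)
P=C[(d>0)&(np.hypot(C[...,0]-.4566,C[...,1]-.31)<.03)&(C[...,2]>.141)&(C[...,2]<.152)]
a=cv2.convexHull((P[:,:2]*1e4).astype(np.float32)); print(len(P),P.mean(0).round(4),((P.min(0)+P.max(0))/2).round(4),cv2.minEnclosingCircle(a))
# rectified crop at z=.145 in tool axes
A=np.array(r.sense()['ee_rot']); m,f=K('wrist')
R2=rectify(p,X,f,m,np.array([.4566,.310,.145]),A[:,0],-A[:,1],.0001,500); cv2.imwrite('pics/bolt.png',R2[...,::-1])
goal([.4566,.310,.126],DOWN)
E
```

```text
wrist_force: [-0.3, -1.4, 0.2]
gripper_width: 0.497
gripper_force: 0.0
t 15.9 tcp [0.4581 0.3096 0.3966] F [-0.3 -1.4  0.2] Ft [ 1.4 -0.1 -0.1] w 0.497 gf 0.0
692 [0.4563 0.3095 0.145 ] [0.4565 0.31   0.1441] ((4566.064453125, 3098.65673828125), 123.90782165527344)
shift [ -1.6   0.8 107.9] turn [ 0.06 -0.43 -0.05] tcp target [0.4566 0.31   0.29  ]
```

View pics/bolt.png

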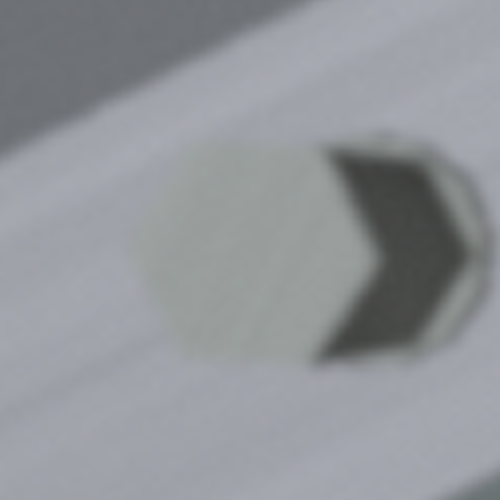

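The hex head's flats lie top and bottom in the picture, square to the finger closing direction. I grip it as it stands.

```bash
python3 -m creep '[[0,-1.5,0.8,70,0,0,0],[0,-1.5,0.8,105,0,0,0],[0,-1.5,0.8,106.5,0,0,0],[0,-1.5,0.8,106.5,0,0,0]]'|grep -E "posi"; python3 -m creep '[[-1,0,0,0,0,0,0],[-1,0,0,0,0,0,0],[-1,0,0,0,0,0,0],[-1,0,0,0,0,0,0],[-1,0,0,0,0,0,0],[-1,0,0,0,0,0,0],[-1,0,0,0,0,0,0]]'|grep -E "pos|wid|for"
```

```text
tcp_pos: [0.4565, 0.3117, 0.2959]
wrist_force: [-2.0, -0.1, 6.8]
gripper_width: 0.26
gripper_force: 30.0
```

```bash
python3 -m creep '[[-1,0,0,-20,0,0,0],[-1,0,0,-55,0,0,0],[-1,0,0,-90,0,0,0],[-1,0,0,-110,0,0,0],[-1,0,0,-110,0,0,0],[-1,0,0,-110,0,0,0]]'|grep -E "wid|force|pos"
sed -i 's/^TIP=.*/TIP=.0919/' h.py
python3 -c "
from h import *
st(); goal(cc-.05*ex-.0005*ey+n*(.0919+.035),TILT)"
```

```text
tcp_pos: [0.4561, 0.3114, 0.405]
wrist_force: [0.2, -0.1, -2.7]
gripper_width: 0.257
gripper_force: 30.0
t 17.3667 tcp [0.4561 0.3114 0.405 ] F [ 0.2 -0.1 -2.7] Ft [ 0.  -0.2  2.7] w 0.257 gf 29.99695939477533
shift [ 63.4  53.  -16.3] turn [29.97  0.04  0.03] tcp target [0.388  0.2645 0.4211]
```

```bash
python3 -m creep '[[-1,0,15,-40,6,0,0],[-1,10,30,-60,13,0,0],[-1,30,53,-60,20,0,0],[-1,50,53,-50,27,0,0],[-1,63,53,-30,30,0,0],[-1,63,53,-16,30,0,0],[-1,63,53,-16,30,0,0],[-1,63,53,-16,30,0,0]]'|grep -E "wid|for"
python3 -c "
from h import *
tip(); p,d,C,X=cap('wrist','w7.png'); m,f=K('wrist'); np.savez('w7.npz',p=p,d=d,C=C,X=X)
R2=rectify(p,X,f,m,cc-.05*ex,ex,ey,.0002,500); cv2.imwrite('pics/w7r.png',np.hstack([R2[:,:,::-1],cv2.resize(p[150:350,220:340,::-1],(300,500))]))
"
```

```text
wrist_force: [-0.7, 0.4, -1.1]
gripper_width: 0.254
gripper_force: 30.0
t 18.03 tip in cover ex,ey,n mm [-49.26  -2.01  32.75] axis [-0.0044  0.0015  1.    ] F ex,ey,n [-0.2 -1.2 -0.5] w 0.254
```

View pics/w7r.png

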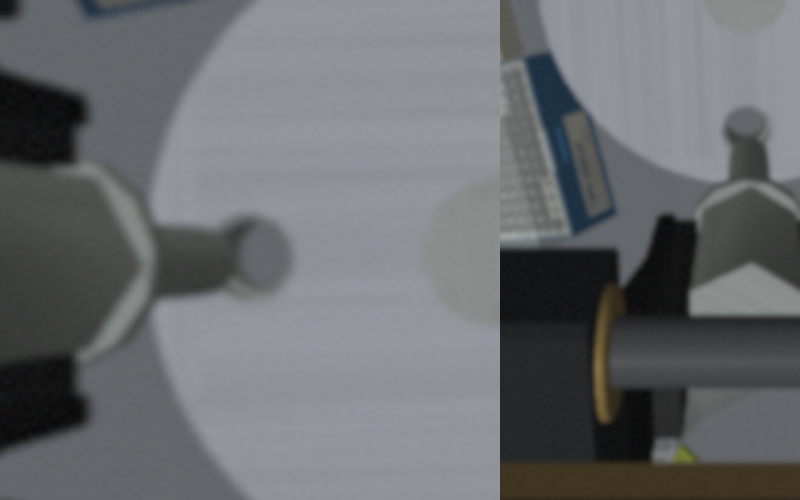

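The shank stands in front of the left hole, with the hole's centre near (254,257), i.e. about (−49.2, −1.4) mm. Descend and check.

```bash
python3 -m creep '[[-1,0,0,10,0,0,0],[-1,0,0,20,0,0,0],[-1,0,0,25,0,0,0],[-1,0,0,25,0,0,0],[-1,0,0,25,0,0,0]]'|grep -E "xx"; python3 -c "
from h import *
tip(); goal(cc-.0492*ex-.0012*ey+n*(.0919-.008),TILT)"
```

```text
t 18.5 tip in cover ex,ey,n mm [-50.83  -0.51   9.01] axis [-1.4e-03 -2.0e-04  1.0e+00] F ex,ey,n [-0.6 -0.6 -1.4] w 0.254
shift [ 2.   0.7 17. ] turn [-0.01 -0.08  0.09] tcp target [0.408  0.2581 0.3836]
```

```bash
python3 -m creep '[[-1,1.6,0.7,5,0,0,0],[-1,1.6,0.7,12,0,0,0],[-1,1.6,0.7,17,0,0,0],[-1,1.6,0.7,17,0,0,0]]'|grep -E "xx"; python3 -c "
from h import *
tip()"; python3 -m creep '[[-1,0,0,4,0,0,0],[-1,0,0,8,0,0,0],[-1,0,0,8,0,0,0]]'|grep -E "xx"; python3 -c "
from h import *
tip()"
```

```text
t 18.83 tip in cover ex,ey,n mm [-48.99  -2.02  -8.95] axis [-1.e-03  6.e-04  1.e+00] F ex,ey,n [-1.4 -0.4 -2.3] w 0.257
t 19.08 tip in cover ex,ey,n mm [-48.98  -1.71 -16.62] axis [-1.1e-03  2.0e-04  1.0e+00] F ex,ey,n [-3.1 -0.4 -2. ] w 0.255
```

```bash
python3 -m creep '[[-1,-0.6,-0.2,5,0,0,0],[-1,-0.6,-0.2,10,0,0,0],[-1,-0.6,-0.2,10,0,0,0]]'|grep -E "xx"; python3 -c "
from h import *
tip()"; python3 -m creep '[[-1,0,0,7,0,0,0],[-1,0,0,14,0,0,0],[-1,0,0,14,0,0,0]]'|grep -E "xx"; python3 -c "
from h import *
tip()"; python3 -m creep '[[-1,0,0,7,0,0,0],[-1,0,0,14,0,0,0],[-1,0,0,14,0,0,0]]'|grep -E "xx"; python3 -c "
from h import *
tip()"
```

```text
t 19.33 tip in cover ex,ey,n mm [-49.13  -1.74 -26.97] axis [-2.e-03  5.e-04  1.e+00] F ex,ey,n [-2.6  0.  -1.8] w 0.254
t 19.58 tip in cover ex,ey,n mm [-49.28  -1.84 -41.3 ] axis [-1.8e-03  8.0e-04  1.0e+00] F ex,ey,n [-3.8  0.5 -3.2] w 0.255
t 19.83 tip in cover ex,ey,n mm [-49.58  -1.76 -55.14] axis [-1.1e-03  8.0e-04  1.0e+00] F ex,ey,n [-4.2 -0.4 -3.6] w 0.256
```

```bash
python3 -m creep '[[-1,-0.3,0,2,0,0,0],[-1,-0.3,0,4,0,0,0],[-1,-0.3,0,5,0,0,0],[-1,-0.3,0,5,0,0,0]]'|grep -E "xx"; python3 -c "
from h import *
tip()"; python3 -m creep '[[-1,0,0,1,0,0,0],[-1,0,0,2,0,0,0],[-1,0,0,2,0,0,0]]'|grep -E "xx"; python3 -c "
from h import *
tip()"
```

```text
t 20.17 tip in cover ex,ey,n mm [-49.81  -1.38 -59.06] axis [-8.e-04 -1.e-04  1.e+00] F ex,ey,n [-4.5 -0.3 -1. ] w 0.255
t 20.42 tip in cover ex,ey,n mm [-50.11  -0.87 -60.25] axis [ 0.     -0.0014  1.    ] F ex,ey,n [-3.5 -0.7  5.6] w 0.255
```

```bash
python3 -m creep '[[-1,0,0,1,0,0,0],[-1,0,0,2,0,0,0],[-1,0,0,2,0,0,0]]'|grep -E "xx"; python3 -c "
from h import *
tip()"; python3 -m creep '[[-1,0,0,-2,0,0,0],[0,0,0,-2,0,0,0],[0,0,0,-2,0,0,0],[0,0,0,-2,0,0,0],[0,0,0,-2,0,0,0],[0,0,0,-2,0,0,0],[0,0,0,-2,0,0,0]]'|grep -E "wid|for"; python3 -m creep '[[0,0,0,-25,0,0,0],[0,0,0,-60,0,0,0],[0,0,0,-100,0,0,0],[0,0,0,-140,0,0,0],[0,0,0,-140,0,0,0],[0,0,0,-140,0,0,0]]'|grep -E "wid|for"
python3 - <<'E'
from h import *
st(); p,d,C,X=cap('wrist','w8.png'); t,td,TC,TX=cap('top','t8.png')
m,f=K('wrist'); R2=rectify(p,X,f,m,cc,ex,ey,.0003,500)
for c_ in (C,TC):
    q=(c_-cc)@np.c_[ex,ey,n]*1000
    for u in(49.5,-49.5):
        g=(np.hypot(q[...,0]-u,q[...,1])<9)&(q[...,2]>30)&(q[...,2]<80); print(u,g.sum(),np.percentile(q[g][:,2],[50,90]).round(1) if g.any() else '',q[g][:,:2].mean(0).round(1) if g.any() else '')
cv2.imwrite('pics/f8.png',cv2.resize(np.hstack([R2,cv2.resize(t[120:290,180:450],(794,500))])[...,::-1],(800,310)))
E
```

```text
t 20.67 tip in cover ex,ey,n mm [-50.48   0.14 -60.46] axis [ 0.0017 -0.0038  1.    ] F ex,ey,n [ 0.1 -5.1 20.7] w 0.256
wrist_force: [0.9, -0.1, -0.2]
gripper_width: 0.492
gripper_force: 0.0
wrist_force: [0.5, 0.0, -1.3]
gripper_width: 0.501
gripper_force: 0.0
t 21.75 tcp [0.3654 0.2712 0.4609] F [ 0.5  0.  -1.3] Ft [-0.1  0.2  1.3] w 0.501 gf 0.0
49.5 423 [50.  50.9] [49.4 -0.1]
-49.5 298 [44.9 45.8] [-49.5  -0.1]
49.5 72 [48.9 51.3] [49.3  1.2]
-49.5 0
```

View pics/f8.png

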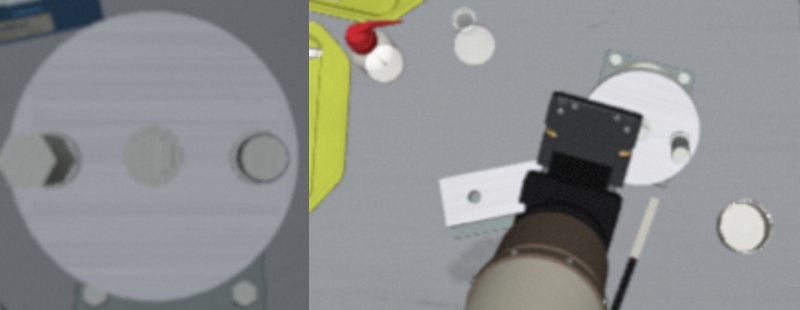

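The picture shows the bolt on the left at (40,160) and the pin on the right at (260,158). The measured tops stand 45 mm and 50 mm above the cover, so both collars are flush. The tin, flask and bottle are unmoved, and the arm is clear.

```bash
python3 -c "
from station import r
print(r.finish_job())"
```

```text
the job is handed in; nothing more can be done
None
```

I turned the cover into line and put the pin fully home in one hole and the bolt in the other. Both are released with their collars measured flush, the tin, flask and bottle look unmoved, and I handed the job in at about 22 s with no verdict returned.

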